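Clear a jammed slot nut out of a board-holder rail

TASK

A broken slot nut is stuck in the slot of the circuit-board holder's rail. Push the end stop's lever over to open the slot's end, push the rail's own scraper along the slot until the nut drops out of the open end into the tray (do not touch the nut with the fingers), then push the lever back over to shut the end stop again. Do not disturb the other things on the bench.

Things in the scene. Friction and masses are not known exactly. Their poses are not given: they have to be found in the camera images.
- rail: Slotted aluminium rail on a dark base, fixed to the bench; place and yaw differ each time. Origin on the bench under its middle; z up; the slot runs along its y axis, open end at y = -150 mm, closed end at y = +162 mm; its -x side faces the robot (yaw within 0.4). Rail 50 mm wide, top 74 mm above the bench; base plate 90 mm wide.
- stop_pivot (a point): Pivot of the end stop: at x = 0, y = -160 mm of the rail, 105 mm above the bench; its axis lies along the rail's y. It is carried by a bracket 24 mm wide (x), up to 116 mm high, over the slot at y = -131 to -149 mm. A plate 26 mm wide below the pivot covers the slot's end when shut; on opening it swings out to the rail's -x side.
- end_stop (a joint): End stop's angle in rad: 0 shut, 1.1 open, both hard stops. Starts shut. Over-centre spring: it goes to the nearer stop; dead centre 0.55 (lever upright). About 2 N at the knob takes it over, then it snaps by itself. Lever: rod 8 mm thick above the pivot, leaning 0.55 rad from upright to the rail's -x side (robot's side) when shut, to +x (away) when open.
- stop_knob (a point): Centre of the black ball knob, diameter 22 mm, on the lever's end, 75 mm from the pivot; 169 mm above the bench when open or shut and 180 mm when upright.
- scraper (a joint): Scraper's travel in m: 0 nearest the closed end, 0.165 = its hard stop, the shoe's front then flush with the rail's open end. Starts at 0 to 0.03. Slides only along the slot, friction about 2 N, stays where left. The shoe lies in the slot and reaches 85 mm ahead of the push plate's middle.
- push_face (a point): Middle of the back of the scraper's black upright push plate (the face towards the rail's closed end, +y), 103.5 mm above the bench; at full travel it is at y = -60 mm of the rail. Plate 40 mm wide across the rail, 10 mm thick, from 81 to 126 mm above the bench. Push it towards the rail's -y.
- scrap: The broken slot nut, loose: plain steel block 19 x 22 x 7.5 mm, stump 8 mm thick and 6 mm high on top, seen through the slot's mouth (12 mm wide; slot below it 24 mm wide, 10 mm high, floor 58 mm above the bench); about 22 g. It starts flat in the slot, 40 to 90 mm from the rail's middle towards the open end. Origin: middle of its underside.
- tray: Open steel tray under the rail's open end, fixed to the bench, 120 mm (x) x 110 mm (y), 36 mm high, walls and floor 4 mm. Origin at the middle of its underside; its middle is about 205 mm from the rail's middle.
- spare_nut: bystander: a loose sound slot nut of the same shape and size as the jammed one, lying on the bench beside the rail on the robot's side. Leave it alone. Origin at the middle of its underside.
- relay: bystander: blue relay block 19 x 15.5 x 15.5 mm high, on the bench on the robot's side of the rail. Leave it alone. Origin at the middle of its underside.
- screwdriver: bystander: screwdriver lying on the bench beyond the rail, roughly parallel to it. Leave it alone. Origin at its middle, about.
- board: bystander: tan circuit board 80 x 55 mm, about 16 mm high with its components. Leave it alone. Origin at the middle of its underside.
- reel: bystander: metal reel, diameter 54 mm, 34 mm high. Leave it alone. Origin at the middle of its underside.
- mug: bystander: white mug, diameter 76 mm, 90 mm high. Leave it alone. Origin at the middle of its underside.
Not all that is in view belongs to the job. Leave any brown or red look-alike of the tray alone.

How it is judged:
By the outcome, as a careful person would: the job done as asked, in the order asked, and still so for the second after the job is handed in, with the robot touching nothing.
It also fails if it takes over 53 s, if anything falls off the work surface, if the arm or the gripper's body presses on something with over 40 N, if the wrist force passes 120 N, or if a joint passes its speed limit or range.

ROBOT

A 7-joint arm with a two-finger parallel gripper is mounted at the origin on the work surface. World frame = base frame: x ahead of the robot, y to its left, z up, the work surface at z = 0. Lengths are in m, angles in rad, forces in N, time in s.
With the tool pointing down it reaches from about 0.35 to 0.9 m from the base axis. Payload 8.1 kg.
Tool frame: the origin (TCP) lies at the very end of the fingers, on their centre line; the grasp point (between the pads) lies 19 mm behind it (arm.tcp_to_grasp is the z of the grasp point in the tool frame, in m); z points along the fingers, y is the line along which they close (so a half turn about z gives the same grasp; the last joint's range is limited). The gripper opens to 92 mm and grips with 3 to 60 N. Pads are 19 mm wide; open, the fingers measure 130 mm over their backs; the gripper's body (75 mm by 190 mm) begins 47 mm behind the grasp point.
Start: joints at [1.031, 0.434, 0.025, 1.573, -0.012, 1.134, -0.075], TCP at [0.264, -0.566, 0.227] pointing down, gripper open.
Joint ranges: [-2.62, 2.62], [-0.44, 2.09], [-1.27, 1.32], [0.08, 2.57], [-1.32, 4.46], [0.12, 2], [-2.74, 2.74]. Speed limits (rad/s): [2.22, 2.22, 3.01, 3.01, 3.14, 3.14, 3.14].

INTERFACE

Orientations are given as a rotation vector (axis times angle).
In Python, from cell import readout, vision, sign_off, arm gives the robot as it stands. The module is installed in compiled form; this text tells all that it offers.
- The arm moves only by the shell command python3 -m creep 'ROWS' [FORCE]. ROWS is JSON, a list of rows, each a list of 5 numbers: the shift along the tool's x, y, z in units of 4 cm (1.0 is 4 cm), then the turn about the tool's z in units of 4 degrees (1.0 is 4 degrees), then the opening, from 0 (shut) to 1 (fully open). A call has 1 to 12 rows; each row shifts and turns the commanded pose from where the row before left it, along the tool's axes as they then stand; what a row does not reach is not made up. A row lasts 1/8 s, in which the tool goes at most 62.5 mm and 10.7 degrees, less where a joint would pass 70% of its speed; a pose out of reach is approached as far as the arm can. A call with a number of a shift or a turn outside -1 to 1 is refused whole. A call with a gripper value outside its range is refused whole. The fingers move at their own pace and stop on an object; FORCE is the grip in N (left out, the last holds). Time passes only in rows, so rows that do not move let the fingers close. It gives the time, the measured TCP pose, the force, the opening and the grip force at its end, in the units of the state.
- readout.observe(): the state, without advancing time (a new reading comes with each control period).
- vision.get_image(name): name is "scene" or "top" or "wrist"; returns a dict with "pixels" (420x560x3 uint8, blue, green, red), "z_map" (420x560 float32, m along the optical axis (not along the pixel's ray), 0 where there is no reading), "camera_matrix" (3x3 intrinsics, pixels), "position" and "rotation" of the camera in the world. Camera axes: x right, y up, looking along -z (the intrinsics and any distortion apply to the point x, -y, -z); pixel columns grow to the right and rows downward; lengths in m; the calibration is good to about 2 mm. A picture is of the moment at which its call begins.
- sign_off(): hands the job in; it is judged then, once.
The state is a dict: "clock": time; "joints": joint angles; "dq": joint speeds; "joint_efforts": joint torques, N m; "position": TCP position; "ee_rot": TCP orientation; "force": force on the tool from outside, world axes, zero at the start; "ft_torque": the same for the moment, N m; "width": opening from 0.0 (shut) to 1.0 (fully open); "gripper_force": force on a finger pad.
Only numpy, scipy, OpenCV 4.12 (cv2) and the standard library are available. Lean on these libraries where they do the work, as an engineer would, in place of code of your own. Each camera call takes 0.05 s, during which the arm holds its last target. There are 200 camera calls.

## Working session

There is one attempt and no reset: what is moved stays moved. The work goes in short steps, Python scripts to look and compute and a shell command to move; the robot and the scene stay as the last step left them, time stands still between calls to the robot, and variables do not carry over. Pictures are saved under pics/ and viewed, at most 10 in all, crops included, and the job is handed in when it is done.

```bash
mkdir -p pics
cat > h.py <<'E'
import numpy as np, cv2
from cell import readout, vision
def shot(n,fn=None):
    d=vision.get_image(n)
    if fn: cv2.imwrite('pics/'+fn,d['pixels'])
    np.savez(''+n+'.npz',**{k:np.asarray(v) for k,v in d.items()})
    return d
def load(n): return dict(np.load(''+n+'.npz'))
def pts(d):
    K=d['camera_matrix'];z=d['z_map'];v,u=np.mgrid[:z.shape[0],:z.shape[1]]
    c=np.stack([(u-K[0,2])/K[0,0]*z,-(v-K[1,2])/K[1,1]*z,-z],-1)
    R=d['rotation']; R=R if R.shape==(3,3) else cv2.Rodrigues(R)[0]
    return c@R.T+d['position']
E
python3 - <<'E'
from h import *
s=readout.observe();print({k:np.round(v,3) for k,v in s.items()})
a=shot('top');b=shot('scene')
cv2.imwrite('pics/a.png',a['pixels']);cv2.imwrite('pics/b.png',b['pixels'])
for d in(a,b):print(d['position'],np.asarray(d['rotation']).round(3),d['camera_matrix'],[k for k in d])
E
```

```text
{'clock': np.float64(0.0), 'joints': array([ 1.031,  0.435,  0.025,  1.574, -0.012,  1.134, -0.075]), 'dq': array([ 0.   ,  0.001, -0.001,  0.003, -0.001,  0.001,  0.   ]), 'joint_efforts': array([ 1.0000e-03, -6.6784e+01,  9.8500e-01, -3.1445e+01, -6.1000e-02,
        4.3000e-02,  0.0000e+00]), 'position': array([ 0.264, -0.566,  0.226]), 'ee_rot': array([-3.066e+00, -6.800e-01,  1.000e-03]), 'force': array([ 0.052,  0.076, -0.139]), 'ft_torque': array([-0.026,  0.031, -0.053]), 'gripper_force': np.float64(0.0), 'width': np.float64(1.002)}
[0.39611831 0.00371766 1.39766064] [ 0.111 -0.075 -1.572] [[534.16580926   0.         282.90591122]
 [  0.         534.16580926 207.35275598]
 [  0.           0.           1.        ]] ['pixels', 'z_map', 'camera_matrix', 'position', 'rotation']
[ 1.35489463 -0.10653489  1.25135475] [0.533 0.442 1.376] [[536.95938544   0.         280.82091231]
 [  0.         536.95938544 211.3642874 ]
 [  0.           0.           1.        ]] ['pixels', 'z_map', 'camera_matrix', 'position', 'rotation']
```

View pics/a.png

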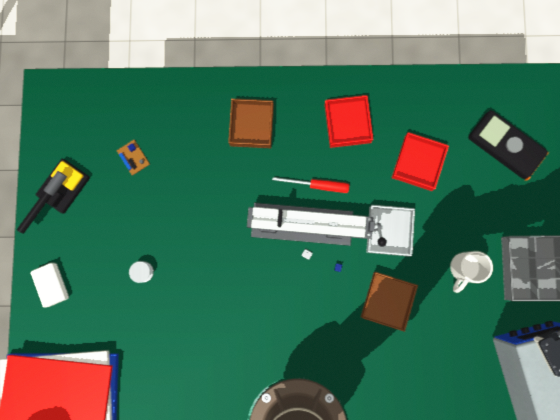

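View pics/b.png

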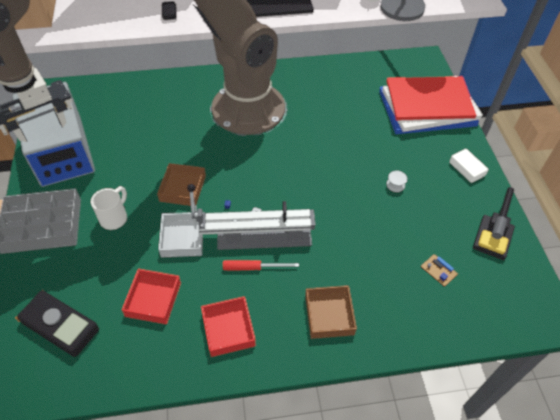

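The top view shows the rail from (250,217) to (367,228), the push plate at (280,216), the knob at (382,242) on the robot's side and the tray at (391,230). The relay (338,267) and spare nut (307,254) lie on the robot's side. In the scene view the knob is at (191,188) and the plate at (285,211).

Run:
```python
from h import *
for n in('top','scene'):
    d=load(n);P=pts(d);Z=P[...,2]
    roi=np.zeros(Z.shape,bool)
    if n=='top': roi[195:262,240:420]=1
    else: roi[175:262,155:325]=1
    roi&=d['z_map']>0
    m=roi&(abs(Z-.074)<.005); q=P[m]
    r=cv2.minAreaRect(q[:,:2].astype(np.float32)*1000);print(n,'rail',r,np.median(q[:,2]),m.sum())
    # axis by line fit
    l=cv2.fitLine(q[:,:2].astype(np.float32),cv2.DIST_HUBER,0,.001,.001).ravel();print('line',l)
    m=roi&(Z>.09)&(Z<.130); 
    k=(roi&(Z>.085)).astype(np.uint8);N,L,S,C=cv2.connectedComponentsWithStats(k)
    for i in range(1,N):
        if S[i,4]>3:
            q=P[L==i];print('comp',S[i],q.mean(0).round(4),q.min(0).round(4),q.max(0).round(4))
    q=P[roi&(Z>.155)];print('knob',len(q),q.mean(0) if len(q) else '',q.max(0) if len(q) else '')
    m=roi&(abs(Z-.036)<.004);q=P[m]
    print('tray',cv2.minAreaRect(q[:,:2].astype(np.float32)*1000) if len(q) else '')
```

```text
top rail ((515.351806640625, -38.29927062988281), (324.8306884765625, 54.94091796875), 84.89388275146484) 0.07402445395194435 1762
line [ 0.09731609  0.9952535   0.51533186 -0.02689582]
comp [277 210   5  18  79] [0.5211 0.0414 0.123 ] [0.5029 0.0364 0.0854] [0.5414 0.0465 0.1346]
comp [365 218  22  29 235] [ 0.4877 -0.1885  0.1345] [ 0.4519 -0.2062  0.0852] [ 0.5243 -0.168   0.1845]
comp [366 234   4   3   6] [ 0.4835 -0.1731  0.088 ] [ 0.4801 -0.1777  0.0861] [ 0.4853 -0.1699  0.0907]
knob 75 [ 0.46211852 -0.19280343  0.17639952] [ 0.47558174 -0.18309412  0.18447378]
tray ((510.35528564453125, -103.99549865722656), (385.01629638671875, 120.36515808105469), 85.03736114501953)
scene rail ((514.2175903320312, -40.98185729980469), (324.9535827636719, 60.39836120605469), 84.94702911376953) 0.07357745862914211 1436
line [ 0.09247407  0.9957151   0.520678   -0.02183765]
comp [187 184  18  40 259] [ 0.4885 -0.1921  0.1288] [ 0.4523 -0.2069  0.0853] [ 0.5148 -0.1713  0.1827]
comp [282 201   5  22  88] [0.5272 0.0383 0.1164] [0.498  0.0337 0.0852] [0.5429 0.0452 0.1313]
knob 66 [ 0.46423652 -0.19567383  0.17229426] [ 0.47484149 -0.18669975  0.18272691]
tray ((423.8405456542969, -109.14715576171875), (271.1125793457031, 386.478271484375), 0.9156100153923035)
```

```bash
python3 -m creep '[[0,0,0,-1,0],[0,0,0,-1,0],[0,0,0,-1,0],[0,0,0,-1,0],[0,0,0,-1,0],[0,0,0,-1,0],[0,0,0,-1,0],[0,0,0,-1,0],[0,0,0,-1,0],[0,0,0,-1,0],[0,0,0,-1,0],[0,0,0,-1,0]]'; python3 -m creep '[[0,0,0,-1,0],[0,0,0,-1,0],[0,0,0,-1,0],[0,0,0,0,0]]'
cat > go.py <<'E'
import sys
from h import *
# rail pose and tool-frame shift to a rail-frame goal (mm): go.py x y z
O=np.array([515,-42.]);Y=np.array([.089,.996]);X=np.array([.996,-.089])
s=readout.observe();p=s['position']*1000;R=cv2.Rodrigues(np.array(s['ee_rot']))[0]
q=p[:2]-O;print('t',s['clock'],'rail',(q@X).round(1),(q@Y).round(1),p[2].round(1),'F',np.round(s['force'],1),'w',round(float(s['width']),2))
print('toolx in rail deg off y:',np.degrees(np.arctan2(-R[:2,0]@X,R[:2,0]@Y)).round(2))
if len(sys.argv)>3:
    g=np.array([float(v) for v in sys.argv[1:4]]);w=np.append(O+g[0]*X+g[1]*Y,g[2]);print('units',(R.T@(w-p)/40).round(2))
E
python3 go.py -90 -160 156
```

```text
clock: 1.6
position: [0.2642, -0.5661, 0.2262]
ee_rot: [-2.522, -1.871, -0.0]
force: [0.4, -1.2, 0.1]
width: 0.003
gripper_force: 0.0
clock: 2.1
position: [0.2642, -0.5662, 0.2263]
ee_rot: [-2.316, -2.122, -0.0]
force: [0.3, 0.5, -0.4]
width: 0.005
gripper_force: 0.0
t 2.1 rail -203.2 -544.4 226.3 F [ 0.3  0.5 -0.4] w 0.01
toolx in rail deg off y: 0.1
units [9.6  2.85 1.76]
```

```bash
python3 -m creep '[[0.8,0.24,0,0,0],[0.8,0.24,0,0,0],[0.8,0.24,0,0,0],[0.8,0.24,0,0,0],[0.8,0.24,0,0,0],[0.8,0.24,0,0,0],[0.8,0.24,0,0,0],[0.8,0.24,0,0,0],[0.8,0.24,0,0,0],[0.8,0.24,0,0,0],[0.8,0.24,0,0,0],[0.8,0.2,0,0,0]]' >/dev/null; python3 -m creep '[[0,0,0,0,0]]'; python3 go.py -90 -160 156
python3 - <<'E'
from h import *
shot('wrist','w1.png')
d=shot('scene');P=pts(d);Z=P[...,2];m=np.zeros(Z.shape,bool);m[175:262,180:215]=1
dark=(d['pixels'].max(-1)<70)&m&(Z>.15)&(Z<.19)&(P[...,0]>.44)
q=P[dark];print(len(q),np.median(q,0),q.min(0),q.max(0))
cv2.imwrite('pics/s2.png',cv2.resize(d['pixels'][130:270,130:330],None,fx=3,fy=3))
E
```

```text
clock: 3.72
position: [0.4117, -0.1912, 0.2269]
ee_rot: [-2.313, -2.126, -0.001]
force: [-0.2, 0.1, -0.1]
width: 0.01
gripper_force: 0.0
t 3.725 rail -89.7 -157.8 226.9 F [-0.2  0.1 -0.1] w 0.01
toolx in rail deg off y: 0.28
units [-0.06 -0.01  1.77]
46 [ 0.46437155 -0.19456316  0.17518807] [ 0.44992373 -0.20469336  0.16931558] [ 0.47001556 -0.18650861  0.18154568]
```

View pics/w1.png

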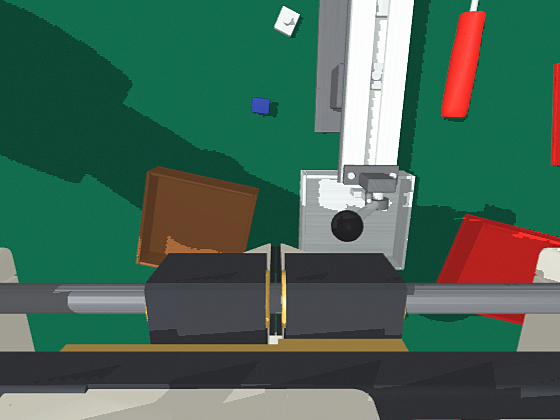

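View pics/s2.png

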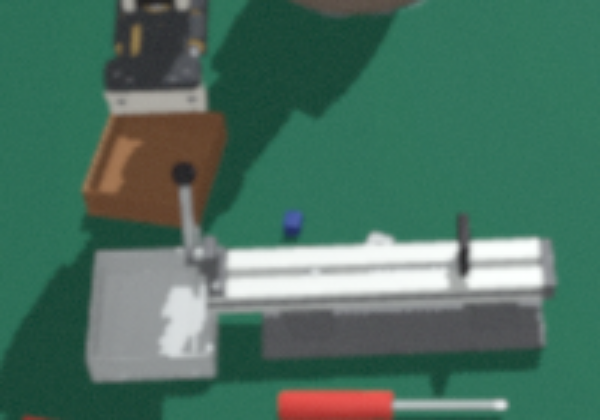

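The wrist view shows the knob at (347,226), left of the rail (lever shut), the closed fingers' gap at (276,290) and the tray at (357,220). The scene crop shows the same, with the knob clear of the fingers and the push plate at (463,243).

Run:
```python
from h import *
O=np.array([515,-42.]);Y=np.array([.089,.996]);X=np.array([.996,-.089])
d=load('wrist');P=pts(d)*1000;Z=P[...,2]
r=np.stack([(P[...,:2]-O)@X,(P[...,:2]-O)@Y,Z],-1)
m=np.zeros(Z.shape,bool);m[205:248,325:368]=1;m&=(Z>150)&(Z<190)
q=r[m];A=np.c_[2*q,np.ones(len(q))];s=np.linalg.lstsq(A,(q**2).sum(1),rcond=None)[0];print('knob',len(q),s[:3],np.sqrt(s[3]+s[:3]@s[:3]),q.min(0),q.max(0))
m=np.zeros(Z.shape,bool);m[0:190,320:430]=1;m&=abs(Z-74)<4;q=r[m];print('rail top',np.percentile(q,[1,50,99],0).round(1))
for lo in(-140,-120,-100,-80,-60,-40):
    k=q[(q[:,1]>lo)&(q[:,1]<lo+10)];print(lo,np.percentile(k[:,0],[1,99]).round(1) if len(k) else '')
m=np.zeros(Z.shape,bool);m[150:250,290:425]=1;m&=abs(Z-36)<3;q=r[m];print('tray',np.percentile(q,[1,99],0).round(1))
```

```text
knob 852 [ -38.26827212 -157.6799326   164.5426203 ] 15.445971199244267 [ -51.03160293 -166.18763983  150.0835659 ] [ -23.04211274 -145.31272056  182.0413121 ]
rail top [[ -25.5 -126.6   70.7]
 [   2.6  -52.7   74.9]
 [  24.2    7.6   76.7]]
-140 [-25.8 -25.3]
-120 [-25.5  24. ]
-100 [-25.6  24. ]
-80 [-25.4  24. ]
-60 [-25.5  24.1]
-40 [-25.4  24.1]
tray [[ -59.6 -228.5   33.2]
 [  60.1 -144.3   38.5]]
```

```bash
python3 -m creep '[[0,0,0.6,0,0],[0,0,0.6,0,0],[0,0,0.55,0,0],[0,0.4,0,0,0],[0,0.3,0,0,0],[0,0.2,0,0,0],[0,0.2,0,0,0],[0,0.2,0,0,0],[0,0.2,0,0,0],[0,0.2,0,0,0],[0,0.2,0,0,0],[0,0,0,0,0]]'; python3 go.py
cat > knob.py <<'E'
from h import *
O=np.array([515,-42.]);Y=np.array([.089,.996]);X=np.array([.996,-.089])
for n in('scene','top'):
    d=shot(n,n+'_k.png');P=pts(d)*1000
    r=np.stack([(P[...,:2]-O)@X,(P[...,:2]-O)@Y,P[...,2]],-1)
    m=(abs(r[...,0])<60)&(abs(r[...,1]+158)<14)&(abs(r[...,2]-172)<14)&(d['pixels'].max(-1)<60)&(d['z_map']>0)
    print(n,m.sum(),np.median(r[m],0) if m.any() else '')
    m=(abs(r[...,0])<24)&(r[...,1]<120)&(r[...,1]>-100)&(abs(r[...,2]-112)<16)&(d['pixels'].max(-1)<70)&(d['z_map']>0)
    print('plate',m.sum(),np.percentile(r[m],[5,50,95],0).round(1) if m.any() else '')
E
python3 knob.py
```

```text
clock: 5.32
position: [0.4873, -0.2001, 0.1567]
ee_rot: [2.315, 2.123, 0.001]
force: [0.4, -0.4, -0.3]
width: -0.002
gripper_force: 0.0
t 5.325 rail -13.5 -160.0 156.7 F [ 0.4 -0.4 -0.3] w -0.0
toolx in rail deg off y: 0.15
scene 21 [  43.01105997 -156.29242487  174.55023462]
plate 7 [[ 15.3  80.7  99.8]
 [ 19.2  81.1 107.9]
 [ 20.2  83.  123.9]]
top 3 [  43.88885519 -155.18451561  181.03658532]
plate 40 [[-15.4  79.3 106.1]
 [  0.3  82.1 125.1]
 [ 18.5  85.5 127.1]]
```

```bash
python3 -m creep '[[0,0,-0.5,0,0],[0,0,-0.5,0,0],[0.5,0,-0.3,0,0],[1,0.05,0,0,0],[1,0.05,0,0,0],[1,0.05,0,0,0],[1,0.05,0,0,0],[1,0.05,0,0,0],[1,0.05,0,0,0],[0.6,0.04,0,0,0],[0,0,0,0,0]]'; python3 go.py 0 120 103
python3 - <<'E'
from h import *
shot('wrist','w2.png')
E
```

```text
clock: 6.8
position: [0.5239, 0.085, 0.2087]
ee_rot: [-2.31, -2.128, -0.001]
force: [0.4, 0.2, 0.5]
width: 0.005
gripper_force: 0.0
t 6.8 rail -2.4 127.2 208.7 F [0.4 0.2 0.5] w 0.0
toolx in rail deg off y: 0.41
units [-0.18  0.06  2.64]
```

View pics/w2.png

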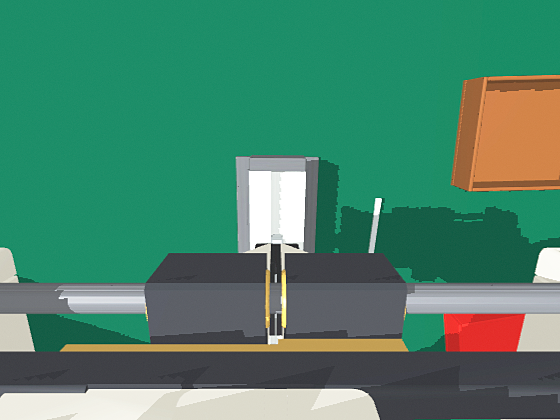

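The wrist view shows the fingers at (276,250), centred over the rail (247 to 312) and behind the push plate, with clear space below.

```bash
python3 -m creep '[[0,0.06,0.8,0,0],[0,0,0.9,0,0],[0,0,0.9,0,0],[-0.3,0,0,0,0],[-0.3,0,0,0,0],[-0.25,0,0,0,0],[-0.25,0,0,0,0],[-0.25,0,0,0,0],[-0.25,0,0,0,0],[-0.25,0,0,0,0],[-0.25,0,0,0,0],[0,0,0,0,0]]'; python3 go.py 0 -45 103; python3 knob.py
```

```text
clock: 8.35
position: [0.5194, -0.0039, 0.1044]
ee_rot: [2.318, 2.121, -0.002]
force: [-0.2, -1.5, -0.9]
width: 0.005
gripper_force: 0.0
t 8.35 rail 1.0 38.3 104.4 F [-0.2 -1.5 -0.9] w 0.0
toolx in rail deg off y: 0.03
units [-2.08 -0.03  0.04]
scene 42 [  39.88978673 -157.5275582   176.26537177]
plate 0 
top 61 [  39.33587608 -155.22674263  178.05485657]
plate 0
```

```bash
python3 -m creep '[[-0.2,0,0,0,0],[-0.2,0,0,0,0],[-0.2,0,0,0,0],[-0.2,0,0,0,0],[-0.2,0,0,0,0],[-0.2,0,0,0,0],[-0.2,0,0,0,0],[-0.2,0,0,0,0],[-0.2,0,0,0,0],[-0.2,0,0,0,0],[0,0,0,0,0]]'; python3 go.py 0 -50 103
python3 - <<'E'
from h import *
d=shot('scene')
cv2.imwrite('pics/s3.png',cv2.resize(d['pixels'][150:290,130:330],None,fx=3,fy=3))
E
```

```text
clock: 9.82
position: [0.5132, -0.0834, 0.1048]
ee_rot: [2.317, 2.121, -0.0]
force: [0.6, 0.5, -0.6]
width: 0.003
gripper_force: 0.0
t 9.825 rail 1.8 -41.4 104.8 F [ 0.6  0.5 -0.6] w 0.0
toolx in rail deg off y: 0.05
units [-0.21 -0.05  0.04]
```

View pics/s3.png

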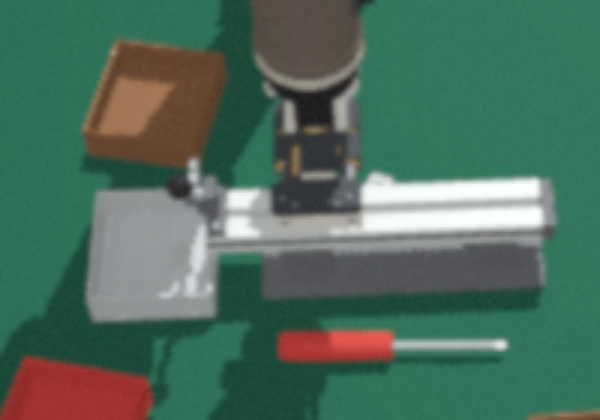

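The scene crop shows the scraper nearly home under the fingers at (318,200), the lever open with its knob at (180,187), and the bystanders where they were. I see no nut in the tray yet.

```bash
python3 -m creep '[[-0.1,0,0,0,0],[-0.1,0,0,0,0],[-0.1,0,0,0,0],[0,0,0,0,0]]'; python3 go.py
```

```text
clock: 10.38
position: [0.5129, -0.088, 0.1051]
ee_rot: [-2.308, -2.126, -0.009]
force: [0.8, 19.5, -0.3]
width: 0.004
gripper_force: 9.8
t 10.375 rail 2.0 -46.0 105.1 F [ 0.8 19.5 -0.3] w 0.0
toolx in rail deg off y: 0.39
```

```bash
python3 -m creep '[[0.3,0,0,0,0],[0.2,0,-0.5,0,0],[0,0,-0.8,0,0],[0,0,-0.9,0,0],[0,0.2,-0.5,0,0],[0,0.8,0,0,0],[0,0.8,0,0,0],[0,0.4,0,0,0],[0,0,0,0,0]]'; python3 go.py 92 -158 156; python3 knob.py;python3 - <<'E'
from h import *
im=[cv2.resize(load(n)['pixels'][a:b,c:e],(390,300),interpolation=cv2.INTER_CUBIC) for n,a,b,c,e in(('top',195,265,330,421),('scene',190,260,140,231))]
cv2.imwrite('pics/tr.png',np.hstack(im))
E
```

```text
clock: 11.5
position: [0.6019, -0.0821, 0.2122]
ee_rot: [-2.316, -2.122, 0.001]
force: [-0.8, -0.4, 0.1]
width: 0.002
gripper_force: 0.0
t 11.5 rail 90.1 -32.3 212.2 F [-0.8 -0.4  0.1] w 0.0
toolx in rail deg off y: 0.1
units [-3.14  0.04  1.41]
scene 34 [  41.94090804 -157.50971646  177.54279962]
plate 1 [[  5.5 -59.6 121.6]
 [  5.5 -59.6 121.6]
 [  5.5 -59.6 121.6]]
top 0 
plate 2 [[-19.2 -58.9 120.5]
 [-13.7 -57.6 123.1]
 [ -8.2 -56.3 125.7]]
```

View pics/tr.png

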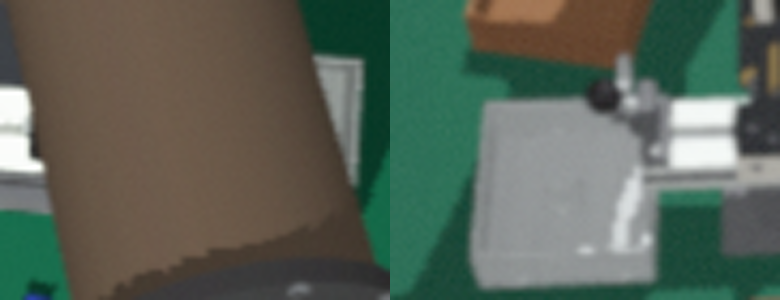

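The top view is blocked by the arm. The scene crop shows only a faint mark in the tray at (575,185), so I'll look from closer with the wrist camera.

```bash
python3 -m creep '[[-0.8,0,0,0,0],[-0.8,0,0,0,0],[-0.8,0,0,0,0],[-0.8,0,0,0,0],[-0.8,0,0,0,0],[-0.7,0,0,0,0],[0,0,0,0,0]]'; python3 go.py 92 -158 156
python3 - <<'E'
from h import *
d=shot('wrist');cv2.imwrite('pics/w3.png',d['pixels'])
O=np.array([515,-42.]);Y=np.array([.089,.996]);X=np.array([.996,-.089])
P=pts(d)*1000;r=np.stack([(P[...,:2]-O)@X,(P[...,:2]-O)@Y,P[...,2]],-1)
m=(abs(r[...,0])<54)&(r[...,1]<-152)&(r[...,1]>-252)&(r[...,2]>7.5)&(r[...,2]<30)
N,L,S,C=cv2.connectedComponentsWithStats(m.astype(np.uint8))
for i in range(1,N):
    if S[i,4]>30:print(S[i],r[L==i].mean(0).round(1),r[L==i].min(0).round(),r[L==i].max(0).round())
E
```

```text
clock: 12.48
position: [0.5833, -0.2722, 0.2126]
ee_rot: [2.32, 2.117, -0.003]
force: [-0.1, 0.4, 0.9]
width: 0.009
gripper_force: 0.0
t 12.475 rail 88.5 -223.2 212.6 F [-0.1  0.4  0.9] w 0.01
toolx in rail deg off y: -0.13
units [1.63 0.09 1.41]
[184 155  20  21 364] [   0.4 -201.5   12.9] [ -10. -212.    8.] [   9. -191.   20.]
[143 208 102   6 545] [-2.000e-01 -2.503e+02  1.940e+01] [ -54. -251.    8.] [  54. -250.   30.]
```

View pics/w3.png

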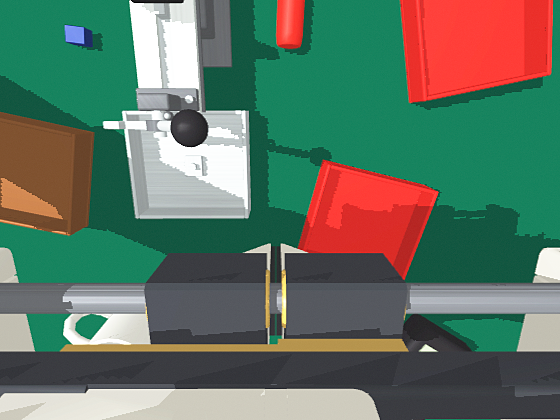

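The wrist view shows the nut in the tray around (195,165), a 20 mm block on the floor at about (0,-201) in the rail frame. The lever is open, with its knob at (189,128). Next is shutting it.

```bash
python3 -m creep '[[0.6,0.09,0,0,0],[0.6,0,0,0,0],[0.43,0,0,0,0],[0,0,0.7,0,0],[0,0,0.7,0,0],[0,-0.3,0,0,0],[0,-0.3,0,0,0],[0,-0.3,0,0,0],[0,-0.2,0,0,0],[0,-0.2,0,0,0],[0,-0.2,0,0,0],[0,-0.2,0,0,0]]'; python3 -m creep '[[0,-0.2,0,0,0],[0,0,0,0,0]]'; python3 go.py; python3 knob.py
```

```text
clock: 14.02
position: [0.5252, -0.1985, 0.1565]
ee_rot: [-2.315, -2.122, 0.001]
force: [-0.1, 0.3, 0.1]
width: 0.003
gripper_force: 0.0
clock: 14.28
position: [0.5176, -0.1979, 0.1565]
ee_rot: [-2.316, -2.122, 0.001]
force: [0.6, -0.2, 0.4]
width: 0.007
gripper_force: 0.0
t 14.275 rail 16.4 -155.0 156.5 F [ 0.6 -0.2  0.4] w 0.01
toolx in rail deg off y: 0.11
scene 0 
plate 14 [[  6.6 -65.   99.8]
 [ 16.3 -62.1 110. ]
 [ 20.  -60.2 124. ]]
top 0 
plate 48 [[-15.  -65.  122. ]
 [  0.7 -60.9 125.4]
 [ 16.3 -56.9 127.8]]
```

Now I'll back off, lift clear and check from above.

```bash
python3 -m creep '[[0,0.4,0,0,0],[0,0.6,0,0,0],[0,0.3,-0.7,0,0],[0,0,-0.9,0,0],[-0.8,0,0,0,0],[-0.9,0,0,0,0],[-0.9,0,0,0,0],[-0.5,0,0,0,0],[0,0,0,0,0]]'; python3 go.py; python3 knob.py
python3 - <<'E'
from h import *
d=shot('wrist');s=load('scene')['pixels'][150:290,130:330]
cv2.imwrite('pics/f.png',np.hstack([cv2.resize(d['pixels'],(400,300)),cv2.resize(s,(400,300))]))
E
```

```text
clock: 15.5
position: [0.5597, -0.327, 0.2202]
ee_rot: [-2.318, -2.12, 0.0]
force: [-0.8, 1.7, -0.9]
width: 0.003
gripper_force: 0.0
t 15.5 rail 69.9 -279.9 220.2 F [-0.8  1.7 -0.9] w 0.0
toolx in rail deg off y: 0.01
scene 27 [ -36.14816928 -156.24090943  173.93763499]
plate 14 [[  8.8 -63.5 101. ]
 [ 16.8 -61.5 112.4]
 [ 19.6 -59.8 123.3]]
top 48 [ -38.98098293 -155.70614615  178.39081592]
plate 40 [[-14.8 -65.  121.5]
 [ -0.3 -61.3 125.8]
 [ 16.5 -57.  127.9]]
```

View pics/f.png

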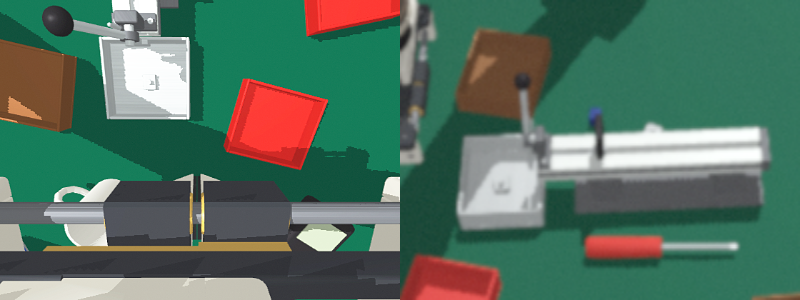

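The view shows the knob back on the robot's side (wrist (57,20), scene (522,80)), so the stop is shut. The nut is in the tray (wrist (152,82), scene (501,185)), the scraper is at full travel, the bystanders are undisturbed and the arm is clear.

```bash
python3 -c "
from cell import sign_off
print(sign_off())"
```

```text
the job is handed in; nothing more can be done
None
```

The job is done and handed in at about 15.5 s: the broken nut is in the tray, the end stop is shut again, and the last pictures show none of the other things on the bench moved.

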